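# Swing out the folding bench hook and hang the tube caddy on it

## Task

Swing the folded yellow hook on the white bench upstand all the way out and press it firmly against its stop, without forcing it. Then hang the blue tube caddy on it by the hole in its back plate, tray facing away from the upstand, let its weight rest on the hook, push it gently back until the plate bears against the steel collar, and let go. Leave the bottle, the beaker and the tip box alone.

Things in the scene. Friction and masses are not known exactly. Their poses are not given: they have to be found in the camera images.
- upstand: White low wall panel fixed to the bench, 34 mm thick. Origin on the bench under the hinge, in the front face; own -x points out of the front, +y along the panel, z up. High part y -70 to +45 mm, top at 215 mm; low part y +45 to +200 mm, top at only 120 mm, so a finger can go down from above behind the end of the folded hook.
- bumper (a point): Middle of the front face of the black rubber bumper on the panel's high part, against which the tray's back leans when hung: 30 mm out of the front face, 30 mm wide (upstand y -15 to +15 mm), heights 108 to 134 mm.
- hook: Yellow hook: round bar 10 mm thick, straight to 100 mm from the hinge axis, then turned up 45 degrees; highest point 15 mm above the bar's axis, far end 115 mm from the hinge axis. Origin on the vertical hinge axis at the bar's axis (190 mm above the bench, 16 mm in front of the panel's face); +y along the bar to the tip, z up. Starts nearly along the upstand's +y, up to 0.08 rad behind or 0.32 rad out.
- hook_root (a point): The hook's hinge. It swings out counter-clockwise from above. The hard stop lies near the upstand's -x, but up to 0.12 rad before or past it, differently each time: find it by feel. Stiff friction hinge, 0.35 N m (4 N at 90 mm), no spring, stays where left. Press home at the stop, near the bar's end, with 10 to 15 N; under 8 N does not seat it, over 25 N bends it.
- hook_tip (a point): Centre of the round end of the upturned tip (110 mm out along the bar, 10 mm above its axis).
- collar: Steel collar plate on the bar, turning with the hook: 24 mm wide, 40 mm tall, 4 mm thick, outer face 18 mm from the hinge axis. Same origin and axes as the hook. The hung plate is to bear on the outer face: push it there with 6 to 12 N for a moment; under 4 N does not seat it, over 30 N on the hook (weight included) is too much.
- caddy: Blue tube caddy, loose, 0.2 to 0.4 kg, upright on the bench: tray 54 (x) by 90 (y) by 45 mm high, three fixed tubes (to 63 mm), upright back plate 8 mm thick (x), 40 wide (y), 140 high. Origin: centre of the plate's underside; the tray reaches to x = -54 mm; z up. Hold it by the plate's side edges (40 mm apart along y) near the top. Hung, its -x is along the bar, to the tip.
- eye (a point): Centre of the rectangular hole through the back plate (along x), 16 mm wide (y) by 26 mm high (z), 85 mm above the caddy's underside. Hung and home it lies 22 mm from the hinge axis, 8 mm below the bar's axis.
- tab (a point): Middle of the top edge of the back plate, 140 mm above the caddy's underside.
- bottle: Bystander: amber bottle with white cap, 60 mm across, 140 mm high; origin at the centre of its underside.
- beaker: Bystander: white cup-shaped beaker, 68 mm across, 85 mm high; origin at the centre of its underside.
- tipbox: Bystander: orange pipette tip box 75 by 110 mm, 46 mm high; origin at the centre of its underside.
Mind the look-alikes: they are no part of the job. There is more than one size of the caddy; the one meant has the size given above.

How it is judged:
By the outcome, as a careful person would: the job done as asked, in the order asked, and still so for the second after the job is handed in, with the robot touching nothing.
It also fails if it takes over 72 s, if anything falls off the work surface, if the arm or the gripper's body presses on something with over 40 N, if the wrist force passes 120 N, or if a joint passes its speed limit or range.

## Robot

A 6-joint arm with a two-finger parallel gripper is mounted at the origin on the work surface. World frame = base frame: x ahead of the robot, y to its left, z up, the work surface at z = 0. Lengths are in mm, angles in rad, forces in N, time in s.
With the tool pointing down it reaches from about 350 to 1000 mm from the base axis. Payload 7.1 kg.
Tool frame: the origin (TCP) lies between the finger pads; the fingertips stand 22 mm ahead of it and the grasp point (between the pads) lies 3 mm ahead of it (manip.tips_ahead is the distance from the TCP to the fingertips, in mm); z points along the fingers, y is the direction in which the jaws open and shut (so a half turn about z gives the same grasp; the last joint's range is limited). The gripper opens to 85 mm and grips with 20 to 120 N. Pads are 22 mm wide; open, the fingers measure 114 mm over their backs; the gripper's body (76 mm by 85 mm) begins 54 mm behind the grasp point. The pads swing forward as they close: fully open they stand 13 mm farther back than shut.
Start: joints at [1.248, 0.423, 1.63, -0, 1.089, -0.019], TCP at [186.936, 596.372, 253.319] pointing down, gripper open.
Joint ranges: [-3, 3], [-0.9, 2.11], [0.09, 2.58], [-1.31, 4.45], [0.11, 2.69], [-2.54, 2.54]. Speed limits (rad/s): [2.39, 2.39, 3.01, 3.14, 3.14, 3.14].

## Interface

Orientations are given as a unit quaternion [x, y, z, w].
In Python, from plant import manip gives the robot as it stands. The module is installed in compiled form; this text tells all that it offers.
- The arm moves only by the tool step_arm, never from a script. Its argument "moves" is a list of rows, each a list of 5 numbers: the shift along the world's x, y, z in cm, then the turn about the world's z in degrees, then the gripper's target within -1 to 1 (fully open at 1, half-way at 0, shut at -1). A call has 1 to 5 rows; each row shifts and turns the pose as measured when the row begins; what a row does not reach is not made up. A row lasts 1/12 s, in which the tool goes at most 41.7 mm and 7.16 degrees, less where a joint would pass 70% of its speed; a pose out of reach is approached as far as the arm can. A call with a gripper value outside its range is refused whole. The fingers move at their own pace and stop on an object; the grip force is fixed at half the most. Time passes only in rows, so rows that do not move let the fingers close. It gives the time, the measured TCP pose, the force and the opening at its end, in the units of the state.
- manip.sense(): the state, without advancing time (a new reading comes with each control period).
- manip.snapshot(name): name is "scene" or "top"; returns a dict with "pixels" (480x640x3 uint8, red, green, blue), "mtx" (3x3 intrinsics, pixels), "R" (3x3) and "t" (3): a world point X has camera coordinates R X + t. Camera axes: x right, y down, z forward; pixel columns grow to the right and rows downward; lengths in mm; the calibration is good to about 2 mm. A picture is of the moment at which its call begins. There is no depth.
- manip.hand_in(): hands the job in, once; it reports no verdict.
The state is a dict: "time": time; "joint_pos": joint angles; "joint_velocities": joint speeds; "effort": joint torques, N m; "tcp_pos": TCP position; "tcp_rot": TCP orientation; "contact_force": force on the tool from outside, world axes, zero at the start; "torque": the same for the moment, N m; "opening": finger opening in mm.
Only numpy, scipy, OpenCV 4.12 (cv2) and the standard library are available. Lean on these libraries where they do the work, as an engineer would, in place of code of your own. Each camera call takes 0.05 s, during which the arm holds its last target.

## Working session

There is one attempt and no reset: what is moved stays moved. The work goes in short steps, Python scripts to look and compute and a tool call to move; the robot and the scene stay as the last step left them, time stands still between calls to the robot, and variables do not carry over. Pictures are saved under pics/ and viewed, and the job is handed in when it is done.

Besides the shell and the picture viewer there is one more tool, called after "Call:" as a command line: name --pt "numbers of a row" for each row, then --argument value for the rest. step_arm: Moves the arm, as the interface text tells. Its arguments: {"type":"object","properties":{"moves":{"type":"array"}},"required":["moves"]}

```bash
mkdir -p pics
cat > h.py <<'E'
import numpy as np, cv2, sys
from plant import manip
def snap(n,tag):
    s=manip.snapshot(n); cv2.imwrite(f'pics/{tag}_{n}.png',s['pixels'][:,:,::-1]); 
    np.savez(f'pics/{tag}_{n}.npz',**s); return s
def load(n,tag):
    return dict(np.load(f'pics/{tag}_{n}.npz'))
def ray(s,u,v):
    R,t,K=s['R'],s['t'],s['mtx']; d=R.T@np.linalg.solve(K,[u,v,1.]); c=-R.T@t; return c,d/np.linalg.norm(d)
def onz(s,u,v,z):
    c,d=ray(s,u,v); return c+d*(z-c[2])/d[2]
def tri(s1,p1,s2,p2):
    c1,d1=ray(s1,*p1);c2,d2=ray(s2,*p2)
    A=np.array([d1,-d2]).T; x=np.linalg.lstsq(A,c2-c1,rcond=None)[0]
    a=c1+d1*x[0];b=c2+d2*x[1]; return (a+b)/2,np.linalg.norm(a-b)
def proj(s,X):
    p=s['mtx']@(s['R']@np.array(X,float)+s['t']); return p[:2]/p[2]
E
python3 - <<'E'
from h import *
for n in('scene','top'):
    s=snap(n,'a'); print(n,-s['R'].T@s['t'],s['R'][2],s['mtx'][0])
st=manip.sense(); print(st); print(manip.tips_ahead)
E
```

```text
scene [1026.19510262 -399.37167126  938.61928574] [-0.41259229  0.40935227 -0.81375569] [564.14164089   0.         320.41312203]
top [444.4145282  16.5821969 995.5486034] [ 0.17326568  0.02456566 -0.9845687 ] [483.44479241   0.         316.23028494]
{'time': 0.1, 'joint_pos': array([ 1.24801108e+00,  4.23757406e-01,  1.63058573e+00, -4.49681991e-06,
        1.08855840e+00, -1.90283304e-02]), 'joint_velocities': array([ 0.0012503 , -0.00213629, -0.00201018, -0.00049042, -0.00069647,
       -0.00040192]), 'effort': array([ 7.63815319e-05, -5.58420360e+01, -2.82446551e+01, -1.28779453e-05,
        2.94009114e-03,  3.88045248e-05]), 'tcp_pos': array([186.79705665, 595.97554407, 252.63870657]), 'tcp_rot': array([ 1.51294169e-01,  9.88488566e-01, -6.45248728e-04, -1.09343028e-04]), 'contact_force': array([ 0.00244346,  0.21394641, -0.16575779]), 'torque': array([ 0.05326638, -0.02720514,  0.00264487]), 'opening': 85.56416403349675}
22.0
```

View pics/a_scene.png

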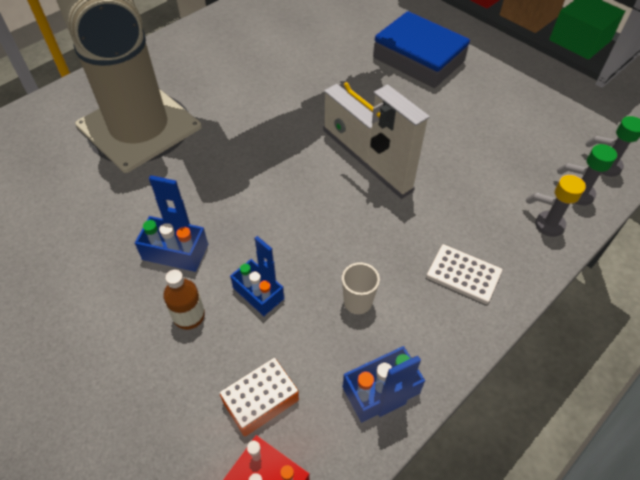

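View pics/a_top.png

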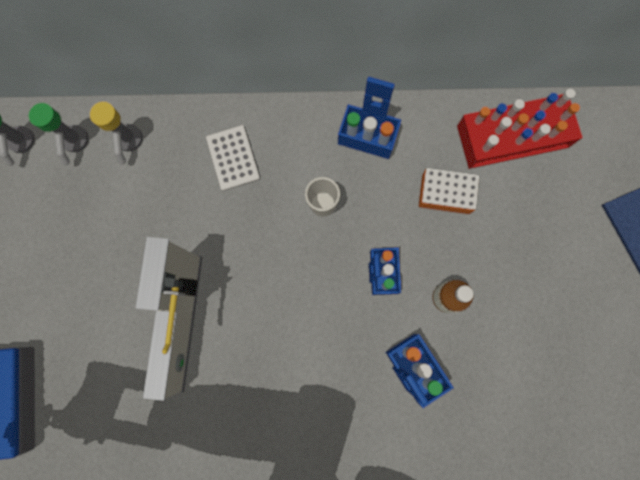

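Run:
```python
from h import *
a=load('scene','a');b=load('top','a')
for X in [(0,0,0),(400,0,0),(400,400,0),(800,0,0),(800,-400,0),(600,400,0)]: print(X,proj(a,X),proj(b,X))
A=a['pixels'][:,:,::-1];B=b['pixels'][:,:,::-1]
def crop(I,x,y,w,h,k): return cv2.resize(I[y:y+h,x:x+w],None,fx=k,fy=k,interpolation=cv2.INTER_CUBIC)
cv2.imwrite('pics/c1.png',crop(B,120,220,120,100*2-10,3))
cv2.imwrite('pics/c2.png',crop(A,310,70,130,130,4))
c3=np.hstack([crop(B,320,60,100,110,4),crop(B,370,320,100,110,4)]);cv2.imwrite('pics/c3.png',c3)
c4=np.hstack([crop(A,330,335,100,110,4),crop(A,125,165,100,110,4)]);cv2.imwrite('pics/c4.png',c4)
```

```text
(0, 0, 0) [137.98151921 125.54219196] [340.85357613 565.60503833]
(400, 0, 0) [245.65348787 220.39065178] [337.62927021 346.40825875]
(400, 400, 0) [374.28460919 128.28792683] [140.54761634 347.66128816]
(800, 0, 0) [388.14724066 345.91369324] [334.83413061 156.38733132]
(800, -400, 0) [212.81019741 514.94187713] [522.40273773 153.38455163]
(600, 400, 0) [440.06073095 172.85052089] [145.83414109 250.28772911]
```

View pics/c1.png

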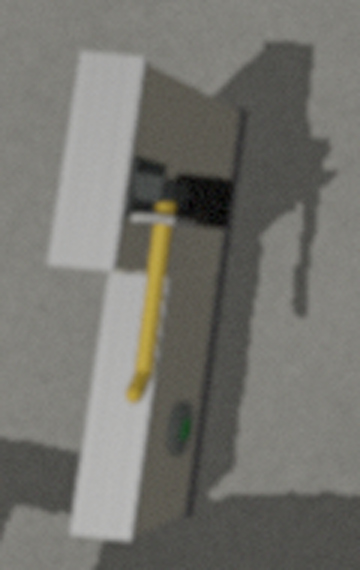

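View pics/c2.png

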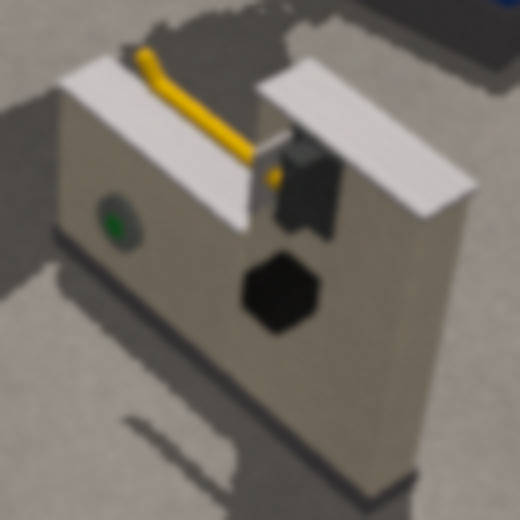

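View pics/c3.png

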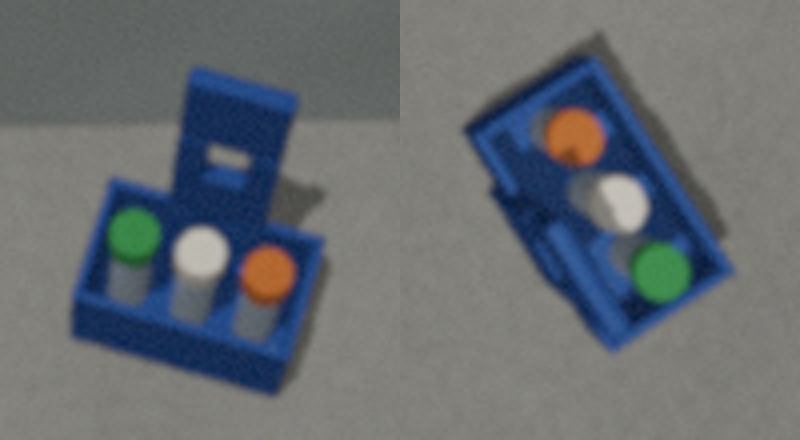

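View pics/c4.png

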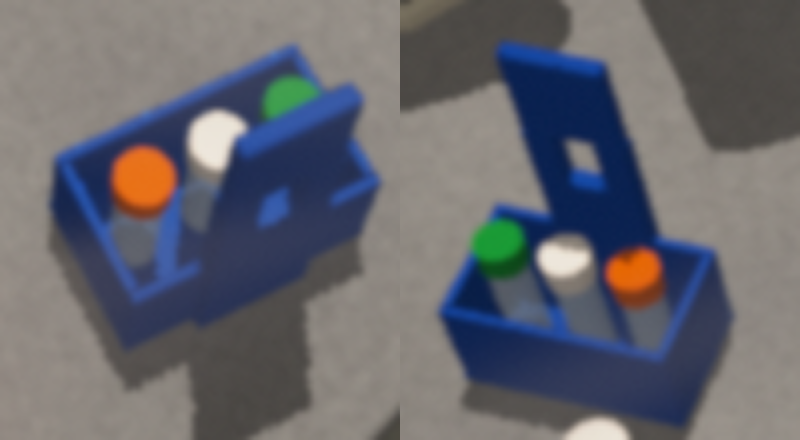

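Run:
```python
from h import *
a=load('scene','a');b=load('top','a')
f=lambda o,k,p:(o[0]+p[0]/k,o[1]+p[1]/k)
def T(n,pa,pb):
    X,e=tri(a,pa,b,pb); print(n,X.round(1),round(e,1)); return X
tA=lambda p:f((320,60),4,p); sA=lambda p:f((330,335),4,p)
tB=lambda p:f((370,320),4,(p[0]-400,p[1])); sB=lambda p:f((125,165),4,(p[0]-400,p[1]))
print('A')
T('tab',sA((297,122)),tA((245,86)))
T('tabL',sA((352,88)),tA((193,72)));T('tabR',sA((238,145)),tA((298,100)))
T('eye',sA((275,207)),tA((229,163)))
T('trayFL',sA((292,48)),tA((75,300)));T('trayFR',sA((62,160)),tA((280,355)))
T('trayBL',sA((378,183)),tA((113,182)));T('trayBR',sA((135,298)),tA((322,240)))
print('B')
T('tab',sB((553,58)),tB((587,285)))
T('tab1',sB((502,48)),tB((552,225)));T('tab2',sB((606,68)),tB((622,343)))
T('trF1',sB((445,310)),tB((730,270)));T('trF2',sB((662,355)),tB((595,60)))
T('trB2',sB((715,252)),tB((468,130)));T('trB1',sB((500,208)),tB((612,348)))
print('upstand')
tu=lambda p:f((120,220),3,p); su=lambda p:f((310,70),4,p)
T('hiend front',su((425,215)),tu((143,57)));T('hiend back',su((475,185)),tu((80,52)))
T('hi in front',su((258,90)),tu((112,270)));T('hi in back',su((310,58)),tu((48,265)))
T('lo end front',su((62,80)),tu((133,540)));T('lo end back',su((110,58)),tu((72,535)))
T('tip',su((145,53)),tu((134,394)));T('bend',su((160,85)),tu((143,372)))
T('barcollar',su((250,152)),tu((160,230)))
T('bumper',su((282,292)),tu((205,200)))
```

```text
A
tab [878.6 -82.5 176.9] 2.1
tabL [884.5 -59.1 179.3] 1.6
tabR [ 870.  -105.6  179.7] 2.8
eye [880.  -82.7  97.7] 3.1
trayFL [829.8  -6.2  49.5] 4.3
trayFR [ 797.2 -111.7   49.6] 1.3
trayBL [894.2 -27.   49.9] 4.4
trayBR [ 858.2 -134.2   53.1] 3.0
B
tab [ 337.3 -122.4  172.7] 6.0
tab1 [ 350.9 -125.3  193.4] 39.0
tab2 [ 327.9 -119.2  159.5] 53.2
trF1 [ 327.6 -210.    52.2] 5.3
trF2 [ 423.9 -151.5   55. ] 4.4
trB2 [390.4 -92.7  49.9] 0.2
trB1 [ 292.4 -154.4   50.2] 4.5
upstand
hiend front [586.5 284.4 210.8] 2.7
hiend back [589.3 319.4 209.7] 0.8
hi in front [469.8 297.  207.4] 2.7
hi in back [472.7 331.7 209.1] 2.9
lo end front [316.7 311.4 114.7] 7.0
lo end back [318.5 348.8 110.1] 5.4
tip [403.8 285.3 198.3] 3.5
bend [414.9 285.5 184.5] 3.6
barcollar [490.4 273.3 196.3] 1.9
bumper [515.1 275.1 116.9] 5.1
```

Run:
```python
from h import *
a=load('scene','a');b=load('top','a')
A=a['pixels'][:,:,::-1];B=b['pixels'][:,:,::-1]
def crop(I,x,y,w,h,k): return cv2.resize(I[y:y+h,x:x+w],None,fx=k,fy=k,interpolation=cv2.INTER_CUBIC)
cv2.imwrite('pics/c5.png',np.hstack([crop(B,360,235,50,70,8),crop(A,225,230,70,70,8)[:, :400]]))
cv2.imwrite('pics/c6.png',crop(A,225,230,70,90,6))
```

```text
(no output)
```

View pics/c5.png

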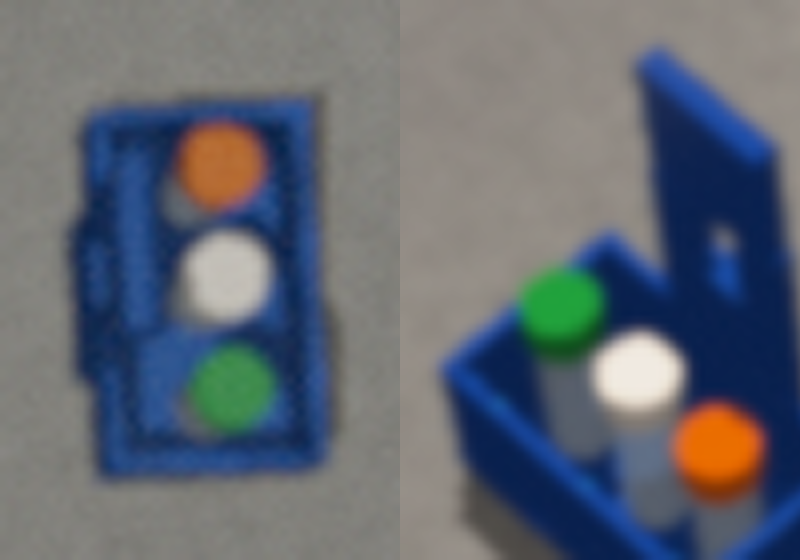

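View pics/c6.png

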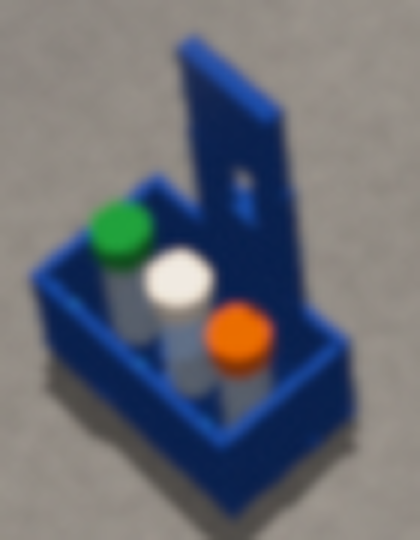

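```bash
cat >> h.py <<'E'
f=lambda o,k,p:(o[0]+p[0]/k,o[1]+p[1]/k)
E
python3 - <<'E'
from h import *
a=load('scene','a');b=load('top','a')
def T(n,pa,pb):
    X,e=tri(a,f((225,230),6,pa),b,f((360,235),8,pb)); print(n,X.round(1),round(e,1)); return X
T('tab',(231,80),(137,238))
l=T('tabL',(192,45),(133,322));r=T('tabR',(274,115),(140,152))
bl=T('trayBgreen',(157,180),(105,470));br=T('trayBorange',(347,345),(92,110))
fl=T('trayFgreen',(40,275),(322,462));fr=T('trayForange',(225,440),(312,108))
for p,q in((l,r),(bl,br),(fl,fr),(bl,fl),(br,fr)): print(np.linalg.norm(q-p),np.degrees(np.arctan2(*(q-p)[1::-1])))
E
```

```text
tab [549.2 -68.9 134.3] 3.7
tabL [530.5 -67.8 132.2] 3.4
tabR [568.5 -69.6 136.8] 4.5
trayBgreen [503.4 -70.   34. ] 2.5
trayBorange [593.  -68.8  36.9] 2.8
trayFgreen [ 505.7 -121.7   36.5] 5.7
trayForange [ 593.3 -121.2   42.1] 7.0
38.28106786626219 -2.6087158644465003
89.62384294848852 0.7298008006788393
87.78571975298335 0.3338221306340765
51.83065379439936 -87.5127126693985
52.608547002912175 -89.69179087696888
```

Two of the blue caddies measure about 110 mm wide and 175 mm tall, so they are the wrong size. The small one at pixel (386,270) in the top view measures 90 x 53 mm with its tab at about 135 mm, so it matches. The hinge is near (515,276), the bar points at about 175°, and the tip is near (404,285). I'll bring the shut fingers over behind the hook.

Call:
step_arm --pt "2.4 -2.8 0 -7 -1" --pt "2.4 -2.8 0 -7 -1" --pt "2.4 -2.8 0 -7 -1" --pt "2.4 -2.8 0 -7 -1" --pt "2.4 -2.8 0 -7 -1"

```text
time: 0.52
tcp_pos: [305.0, 455.3, 250.4]
tcp_rot: [0.446, 0.895, -0.001, -0.001]
contact_force: [0.7, -0.3, 0.1]
opening: 25.8
```

Call:
step_arm --pt "2.4 -2.8 0 -7 -1" --pt "2.4 -2.8 0 -7 -1" --pt "2.4 -2.8 0 -7 -1" --pt "2.4 -2.8 0 -7 -1" --pt "0 0 0 -7 -1"

```text
time: 0.93
tcp_pos: [406.5, 332.4, 249.2]
tcp_rot: [0.701, 0.713, -0.002, -0.001]
contact_force: [0.1, 0.8, 0.3]
opening: -0.1
```

Run:
```python
from h import *
for n in('scene','top'): snap(n,'b')
a=load('scene','b');b=load('top','b')
st=manip.sense();p=st['tcp_pos'];print(p,st['contact_force'])
A=a['pixels'][:,:,::-1].copy();B=b['pixels'][:,:,::-1].copy()
tip=p+[0,0,-22]
for I,s in((A,a),(B,b)):
    q=proj(s,tip);print(q);cv2.circle(I,tuple(int(x) for x in q.round()),1,(255,0,255),-1)
def crop(I,x,y,w,h,k): return cv2.resize(I[y:y+h,x:x+w],None,fx=k,fy=k,interpolation=cv2.INTER_CUBIC)
cv2.imwrite('pics/b2.png',np.hstack([crop(A,290,40,130,140,3),crop(B,110,220,130,140,3)]))
```

```text
[404.29684809 335.1282846  249.14290706] [-0.18584058  0.40830537 -0.56828497]
[363.43706004  60.81575699]
[126.04437755 351.56612979]
```

View pics/b2.png

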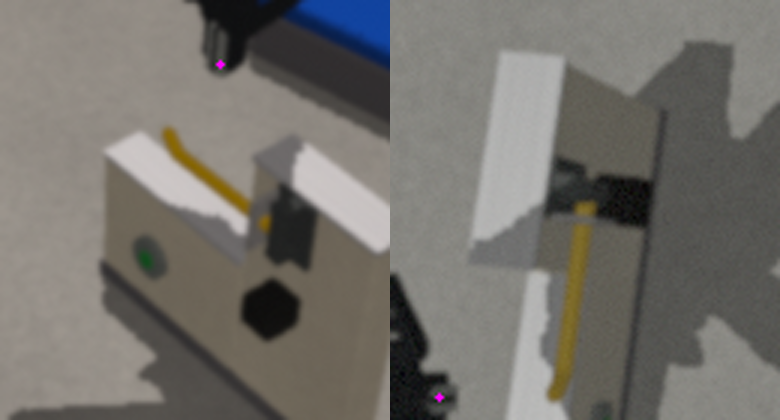

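Run:
```python
from h import *
a=load('scene','a');b=load('top','a')
tu=lambda p:f((120,220),3,p); su=lambda p:f((310,70),4,p)
print('bar',onz(b,*tu((160,230)),190),onz(b,*tu((143,372)),190),'tip',onz(b,*tu((134,394)),200))
print('bar s',onz(a,*su((250,152)),190),onz(a,*su((160,85)),190),'tip',onz(a,*su((145,53)),200))
for n,p,q,z in [('hie f',(425,215),(143,57),215),('hie b',(475,185),(80,52),215),('hii f',(258,90),(112,270),215),('loe f',(62,80),(133,540),120)]:
    print(n,onz(a,*su(p),z)[:2],onz(b,*tu(q),z)[:2])
print('tab',onz(a,*f((225,230),6,(231,80)),140),onz(b,*f((360,235),8,(137,238)),140))
```

```text
bar [491.37832302 276.19070883 190.        ] [414.07820379 282.15948158 190.        ] tip [402.87152589 283.22248513 200.        ]
bar s [485.5448127  278.02983409 190.        ] [420.05095406 282.29039665 190.        ] tip [405.88703446 285.42086231 200.        ]
hie f [589.47889137 281.92118338] [584.87060565 281.76920584]
hie b [592.65533858 314.5248197 ] [588.09646159 316.98046408]
hii f [476.01580151 291.1915184 ] [468.76069235 293.19641564]
loe f [322.8295958  310.09123032] [315.51205061 306.68826715]
tab [553.67864558 -69.77885276 140.        ] [547.43175417 -69.84315904 140.        ]
```

Call:
step_arm --pt "2 -2.7 0 -5 -1" --pt "0 0 -1.5 0 -1" --pt "0 0 -2 0 -1" --pt "0 0 -2 0 -1" --pt "0 0 0 0 -1"

```text
time: 1.45
tcp_pos: [423.8, 310.8, 193.4]
tcp_rot: [0.722, 0.692, 0.0, -0.002]
contact_force: [-1.4, -1.3, 0.2]
opening: -0.0
```

Run:
```python
from h import *
for n in('scene','top'): snap(n,'c')
a=load('scene','c');b=load('top','c')
st=manip.sense();print(st['tcp_pos'],st['contact_force'])
A=a['pixels'][:,:,::-1].copy();B=b['pixels'][:,:,::-1].copy()
def crop(I,x,y,w,h,k): return cv2.resize(I[y:y+h,x:x+w],None,fx=k,fy=k,interpolation=cv2.INTER_CUBIC)
cv2.imwrite('pics/c22.png',np.hstack([crop(A,290,40,130,140,3),crop(B,110,220,130,140,3)]))
```

```text
[425.12808246 311.87148913 196.20509435] [ 0.60836861 -0.21863016  0.37192894]
```

View pics/c22.png

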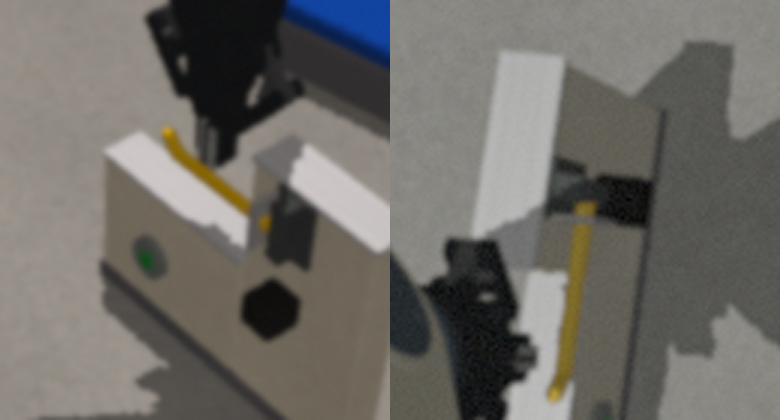

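Run:
```python
from h import *
for t in list(range(175,276,5)):
    r=np.radians(t);u=np.array([np.cos(r),np.sin(r)]);d=np.array([-u[1],u[0]])
    print(t,(np.array([516,273])+93*u-d*(5+14.5*abs(d[0])+11*abs(d[1]))).round(1))
```

```text
175 [424.9 298.3]
180 [423. 289.]
185 [421.9 282.1]
190 [421.2 274.9]
195 [421.2 267.6]
200 [421.7 260.3]
205 [422.8 252.8]
210 [424.6 245.4]
215 [427.  237.9]
220 [430.1 230.6]
225 [434.  223.5]
230 [438.5 216.7]
235 [443.7 210.1]
240 [449.5 204. ]
245 [456.  198.3]
250 [463.2 193.3]
255 [470.8 188.8]
260 [479.  185.1]
265 [487.6 182.1]
270 [496.5 180. ]
275 [503.8 178.6]
```

Call:
step_arm --pt "0 -0.8 -0.3 0 -1" --pt "0 -0.4 0 0 -1" --pt "0 -0.4 0 0 -1"

```text
time: 1.8
tcp_pos: [425.5, 297.6, 195.7]
tcp_rot: [0.72, 0.694, 0.004, -0.001]
contact_force: [0.7, -0.6, 0.0]
opening: 0.4
```

Call:
step_arm --pt "0 -0.3 -0.4 0 -1" --pt "0 -0.4 -0.1 0 -1" --pt "0 -0.5 0 0 -1" --pt "0 -0.6 0 0 -1" --pt "0 -0.6 0 0 -1"

```text
time: 2.22
tcp_pos: [426.2, 275.0, 193.5]
tcp_rot: [0.72, 0.694, 0.009, -0.003]
contact_force: [0.7, 4.7, -0.8]
opening: -0.0
```

Call:
step_arm --pt "-0.2 -0.8 0 0 -1" --pt "-0.1 -0.8 0 0 -1" --pt "0 -0.8 0 0 -1" --pt "0.1 -0.8 0 0 -1" --pt "0.2 -0.8 0 0 -1"

```text
time: 2.63
tcp_pos: [430.2, 235.5, 195.8]
tcp_rot: [0.72, 0.694, 0.016, -0.002]
contact_force: [-0.1, 5.4, -0.7]
opening: -0.1
```

Call:
step_arm --pt "0.2 -0.7 0 0 -1" --pt "0.3 -0.7 0 0 -1" --pt "0.4 -0.7 0 0 -1" --pt "0.4 -0.7 0 0 -1"

```text
time: 2.97
tcp_pos: [444.0, 206.4, 196.9]
tcp_rot: [0.72, 0.694, 0.018, -0.003]
contact_force: [-1.1, 4.8, -0.1]
opening: -0.0
```

Call:
step_arm --pt "0.6 -0.6 -0.1 0 -1" --pt "0.6 -0.5 -0.1 0 -1" --pt "0.6 -0.4 0 0 -1"

```text
time: 3.22
tcp_pos: [461.4, 189.7, 195.3]
tcp_rot: [0.72, 0.694, 0.018, -0.003]
contact_force: [-1.4, 5.0, 1.0]
opening: -0.0
```

Run:
```python
from h import *
for n in('scene','top'): snap(n,'d')
a=load('scene','d');b=load('top','d')
st=manip.sense();print(st['tcp_pos'],st['contact_force'])
A=a['pixels'][:,:,::-1].copy();B=b['pixels'][:,:,::-1].copy()
def crop(I,x,y,w,h,k): return cv2.resize(I[y:y+h,x:x+w],None,fx=k,fy=k,interpolation=cv2.INTER_CUBIC)
cv2.imwrite('pics/d2.png',np.hstack([crop(A,290,40,130,140,3),crop(B,130,220,130,140,3)]))
```

```text
[462.13833001 189.47921091 195.27974086] [-0.65007597  0.49902153  0.10262248]
```

View pics/d2.png

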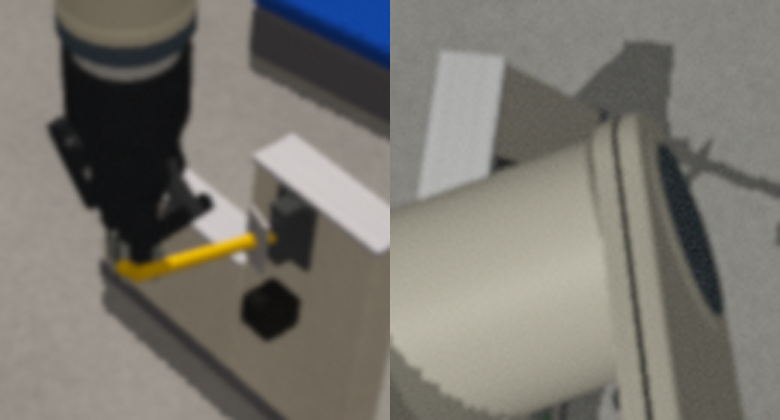

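Run:
```python
from h import *
a=load('scene','d')
p=onz(a,290+250/3,40+241/3,190);q=onz(a,290+140/3,40+272/3,190);print(p,q,np.degrees(np.arctan2(*(q-p)[1::-1])))
```

```text
[510.55928903 253.17099109 190.        ] [481.42046857 181.97044733 190.        ] -112.25683024998487
```

Call:
step_arm --pt "0.6 0.1 0 0 -1" --pt "0.5 0.1 0 0 -1"

```text
time: 3.48
tcp_pos: [470.9, 189.8, 194.3]
tcp_rot: [0.72, 0.693, 0.014, -0.004]
contact_force: [-5.1, -2.7, 0.5]
opening: -0.2
```

Call:
step_arm --pt "0.3 0 0 0 -1" --pt "0.3 0 0 0 -1"

```text
time: 3.65
tcp_pos: [476.3, 189.2, 193.5]
tcp_rot: [0.72, 0.694, 0.012, -0.004]
contact_force: [-4.7, -1.2, 2.1]
opening: -0.0
```

Call:
step_arm --pt "0.2 0 0 0 -1" --pt "0.2 0 0 0 -1"

```text
time: 3.82
tcp_pos: [480.3, 189.1, 193.1]
tcp_rot: [0.72, 0.694, 0.012, -0.004]
contact_force: [-3.6, -1.4, 1.9]
opening: 0.1
```

Call:
step_arm --pt "0.2 0 0 0 -1" --pt "0.2 0 0 0 -1"

```text
time: 3.98
tcp_pos: [482.4, 188.7, 192.4]
tcp_rot: [0.72, 0.694, 0.009, -0.006]
contact_force: [-11.7, 0.4, 4.3]
opening: -0.1
```

Call:
step_arm --pt "0.2 0 0 0 -1" --pt "0.2 0 0 0 -1"

```text
time: 4.15
tcp_pos: [482.5, 188.7, 191.6]
tcp_rot: [0.72, 0.694, 0.005, -0.009]
contact_force: [-12.6, 1.4, 7.6]
opening: -0.4
```

Call:
step_arm --pt "0.2 0 0 0 -1"

```text
time: 4.23
tcp_pos: [482.5, 188.7, 191.4]
tcp_rot: [0.72, 0.694, 0.004, -0.01]
contact_force: [-12.5, 0.5, 7.9]
opening: -0.2
```

Call:
step_arm --pt "0.2 0 0.1 0 -1" --pt "0.2 0 0.1 0 -1"

```text
time: 4.4
tcp_pos: [482.5, 188.8, 192.7]
tcp_rot: [0.72, 0.694, 0.0, -0.013]
contact_force: [-10.6, -0.2, 3.6]
opening: 0.4
```

Call:
step_arm --pt "-1 0 0 0 -1" --pt "-2 0 0 0 -1" --pt "-1 0 3 0 -1" --pt "0 0 4 0 -1" --pt "0 -2 3 -3 0.5"

```text
time: 4.82
tcp_pos: [440.5, 170.5, 290.3]
tcp_rot: [0.737, 0.675, -0.0, -0.014]
contact_force: [2.4, -0.5, 0.4]
opening: 11.0
```

Call:
step_arm --pt "0 -4 0 0 1" --pt "0 -4 0 0 1" --pt "0 -4 0 0 1" --pt "0 -4 0 0 1" --pt "0 -4 0 0 1"

```text
time: 5.23
tcp_pos: [448.0, -30.8, 302.0]
tcp_rot: [0.734, 0.679, 0.014, -0.003]
contact_force: [0.9, 0.2, -0.1]
opening: 72.4
```

Run:
```python
from h import *
for n in('scene','top'): snap(n,'e')
a=load('scene','e');b=load('top','e')
st=manip.sense();print(st['tcp_pos'],st['tcp_rot'],st['contact_force'])
A=a['pixels'][:,:,::-1].copy();B=b['pixels'][:,:,::-1].copy()
def crop(I,x,y,w,h,k): return cv2.resize(I[y:y+h,x:x+w],None,fx=k,fy=k,interpolation=cv2.INTER_CUBIC)
cv2.imwrite('pics/e2.png',np.hstack([crop(A,320,60,120,140,3),crop(B,130,220,130,140,3)]))
```

```text
[448.23929897 -33.94454162 301.87197668] [ 0.73640679  0.67640258  0.01330304 -0.00276051] [-0.15848195  0.2730854   0.00250386]
```

View pics/e2.png

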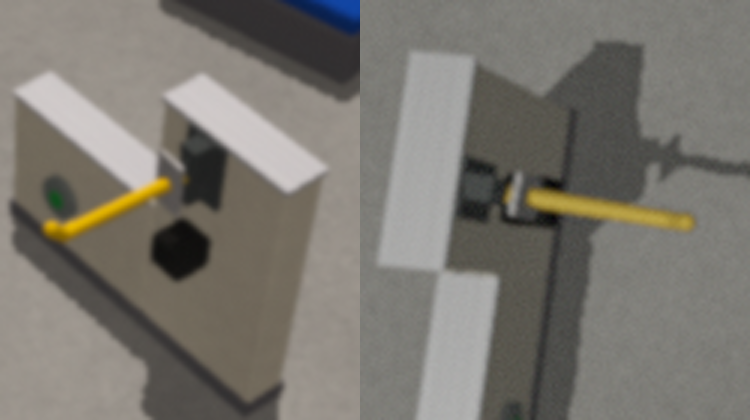

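View pics/e_top.png

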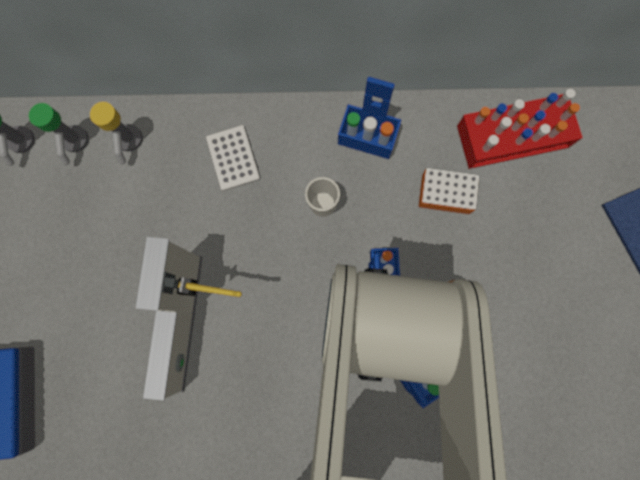

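Run:
```python
from h import *
b=load('top','e');a=load('scene','e')
import colorsys
def ymask(s,x0,x1,y0,y1):
    hsv=cv2.cvtColor(s['pixels'],cv2.COLOR_RGB2HSV);m=cv2.inRange(hsv,(18,120,90),(32,255,255));mm=np.zeros_like(m);mm[y0:y1,x0:x1]=m[y0:y1,x0:x1];return mm
m=ymask(b,170,260,270,310)
ys,xs=np.nonzero(m);print(xs.min(),xs.max(),len(xs))
pts=[]
for x in range(xs.min(),xs.max()+1):
    y=ys[xs==x].mean(); pts.append((x,y,(xs==x).sum()))
print([ (x,round(y,1),n) for x,y,n in pts][::4])
W=np.array([onz(b,x+0,y,190)[:2] for x,y,n in pts if xs.min()+4<x<xs.max()-8])
vx,vy,x0,y0=cv2.fitLine(W.astype(np.float32),cv2.DIST_L2,0,.01,.01).ravel();print('top dir',np.degrees(np.arctan2(vy,vx)),x0,y0)
for y in(260,251,190,173): print(y,x0+vx/vy*(y-y0))
print('tip z200',onz(b,xs.max()-2,ys[xs>xs.max()-4].mean(),200))
m=ymask(a,325,385,110,150);ys,xs=np.nonzero(m);print(xs.min(),xs.max())
W=np.array([onz(a,x,ys[xs==x].mean(),190)[:2] for x in range(xs.min()+8,xs.max()-2)])
vx,vy,x0,y0=cv2.fitLine(W.astype(np.float32),cv2.DIST_L2,0,.01,.01).ravel();print('scene dir',np.degrees(np.arctan2(vy,vx)),x0,y0)
for y in(260,251,190,173): print(y,x0+vx/vy*(y-y0))
X=tri(a,(320+55/3,60+230/3),b,(130+326/3,220+221/3));print('tip tri',X)
# collar outer face center
X=tri(a,(320+165/3,60+186/3),b,(130+172/3,220+198/3));print(X)
```

```text
178 240 327
[(178, np.float64(285.5), np.int64(2)), (182, np.float64(nan), np.int64(0)), (186, np.float64(285.5), np.int64(6)), (190, np.float64(286.0), np.int64(7)), (194, np.float64(287.0), np.int64(7)), (198, np.float64(287.0), np.int64(7)), (202, np.float64(288.0), np.int64(7)), (206, np.float64(288.5), np.int64(6)), (210, np.float64(289.5), np.int64(6)), (214, np.float64(289.5), np.int64(6)), (218, np.float64(290.5), np.int64(6)), (222, np.float64(291.0), np.int64(5)), (226, np.float64(292.0), np.int64(5)), (230, np.float64(292.0), np.int64(5)), (234, np.float64(293.0), np.int64(5)), (238, np.float64(294.0), np.int64(5))]
top dir nan nan nan
260 nan
251 nan
190 nan
173 nan
tip z200 [494.79129406 165.8953893  200.        ]
334 376
scene dir 78.99673 506.5588 213.13503
260 515.6712
251 513.92126
190 502.06046
173 498.75497
tip tri (array([496.51496037, 167.84452217, 193.62626843]), np.float64(4.53953361661146))
(array([510.45298748, 256.73673237, 182.82427321]), np.float64(3.071542879536228))<stdin>:10: RuntimeWarning: Mean of empty slice.
  ret = ret.dtype.type(ret / rcount)
```

Run:
```python
from h import *
b=load('top','e')
hsv=cv2.cvtColor(b['pixels'],cv2.COLOR_RGB2HSV);m=cv2.inRange(hsv,(18,120,90),(32,255,255))
W=[]
for x in range(188,230):
    y=np.nonzero(m[275:305,x])[0]+275
    if len(y): W.append(onz(b,x,y.mean(),190)[:2])
vx,vy,x0,y0=cv2.fitLine(np.array(W,np.float32),cv2.DIST_L2,0,.01,.01).ravel();print('top dir',np.degrees(np.arctan2(vy,vx)),x0,y0)
for y in(273,260,251,190,173): print(y,x0+vx/vy*(y-y0))
```

```text
top dir 80.654335 503.71167 217.5114
273 512.8437
260 510.70422
251 509.22305
190 499.184
173 496.38623
```

Call:
step_arm --pt "3.4 -1.2 0 2.5 1" --pt "3.4 -1.2 0 2.5 1" --pt "3.4 -1.2 0 0 1" --pt "0 0 -3.5 0 1" --pt "0 0 -3.5 0 1"

```text
time: 5.75
tcp_pos: [561.9, -74.3, 239.6]
tcp_rot: [0.707, 0.707, 0.022, 0.009]
contact_force: [-1.3, 0.9, -1.3]
opening: 85.2
```

Run:
```python
from h import *
from scipy.spatial.transform import Rotation as Ro
for n in('scene','top'): snap(n,'g')
a=load('scene','g')
st=manip.sense();p=st['tcp_pos'];M=Ro.from_quat(st['tcp_rot']).as_matrix();print(p,st['contact_force'],'\n',M.round(3))
print(proj(a,p+M[:,2]*22),proj(a,(550.5,-69.8,140)))
```

```text
[557.71508538 -73.32607217 235.28478497] [-0.84789662  0.34793421  0.26153474] 
 [[-0.001  0.999  0.032]
 [ 1.     0.001  0.021]
 [ 0.021  0.032 -0.999]]
[260.50480289 219.95754401] [262.28894705 242.27186122]
```

View pics/g_scene.png

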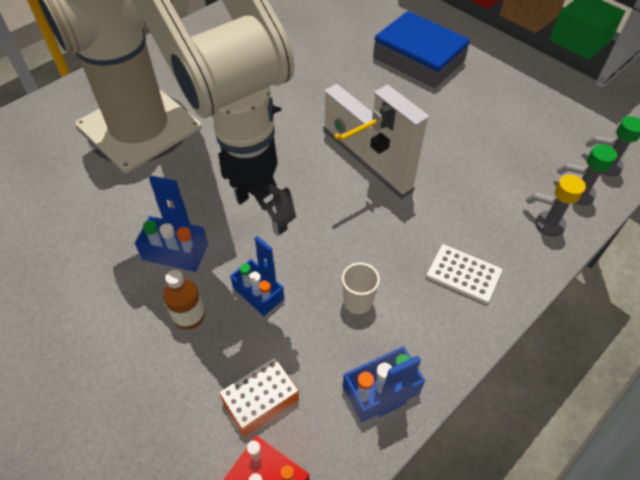

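Call:
step_arm --pt "-0.8 0.3 -2 0 1" --pt "0 0 -2 0 1" --pt "0 0 -2 0 1" --pt "0 0 0 0 1"

```text
time: 6.18
tcp_pos: [552.0, -68.0, 179.0]
tcp_rot: [0.706, 0.708, 0.021, 0.007]
contact_force: [-0.4, -0.7, -0.6]
opening: 85.7
```

```bash
cat >> h.py <<'E'
from scipy.spatial.transform import Rotation as Ro
def stt():
    st=manip.sense();M=Ro.from_quat(st['tcp_rot']).as_matrix()
    print(round(st['time'],2),st['tcp_pos'].round(1),'F',st['contact_force'].round(1),'toolx',np.degrees(np.arctan2(M[1,0],M[0,0])).round(1),'z',M[:,2].round(3),'open',round(st['opening'],1)); return st,M
def crop(I,x,y,w,h,k): return cv2.resize(I[y:y+h,x:x+w],None,fx=k,fy=k,interpolation=cv2.INTER_CUBIC)
E
python3 - <<'E'
from h import *
for n in('scene','top'): snap(n,'i')
stt();a=load('scene','i')
cv2.imwrite('pics/i2.png',crop(a['pixels'][:,:,::-1],190,130,130,190,4)[:600])
E
```

```text
6.28 [554.3 -68.5 182. ] F [ 0.2 -0.6  0.5] toolx 90.2 z [ 0.044  0.019 -0.999] open 85.7
```

View pics/i2.png

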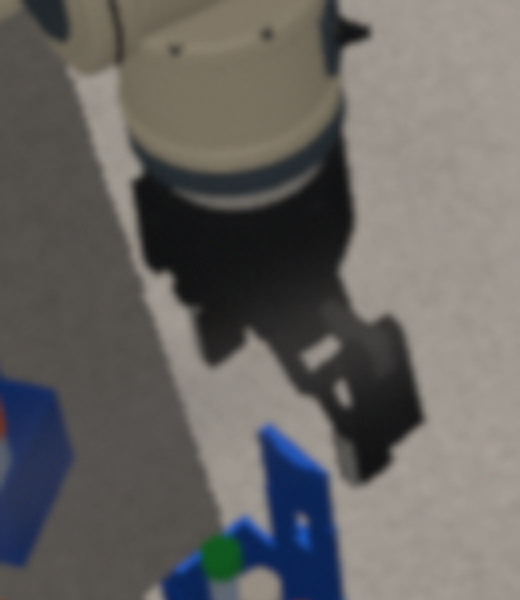

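Call:
step_arm --pt "-4 0 0 0 1" --pt "0 0 0 0 1"

```text
time: 6.45
tcp_pos: [513.4, -67.7, 184.2]
tcp_rot: [0.705, 0.709, 0.022, 0.009]
contact_force: [-1.3, 0.5, -1.4]
opening: 85.0
```

```bash
python3 -c "
from h import *
stt()"
```

```text
6.45 [513.4 -67.7 184.2] F [-1.3  0.5 -1.4] toolx 90.3 z [ 0.044  0.019 -0.999] open 85.0
```

Call:
step_arm --pt "1 0 0 0 1" --pt "1 0 0 0 1" --pt "1 0 0 0 1" --pt "1 0 0 0 1" --pt "0 0 0 0 1"

```text
time: 6.87
tcp_pos: [562.1, -67.8, 193.2]
tcp_rot: [0.705, 0.709, 0.027, 0.015]
contact_force: [0.3, 0.8, 0.1]
opening: 85.6
```

```bash
python3 -c "
from h import *
stt()"
```

```text
6.87 [562.1 -67.8 193.2] F [0.3 0.8 0.1] toolx 90.3 z [ 0.059  0.017 -0.998] open 85.6
```

Call:
step_arm --pt "-1 0 0 0 1" --pt "-1 0 0 0 1" --pt "-1 0 0 0 1" --pt "-1 0 0 0 1" --pt "0 0 0 0 1"

```text
time: 7.28
tcp_pos: [519.7, -67.6, 193.7]
tcp_rot: [0.705, 0.709, 0.027, 0.015]
contact_force: [-0.7, 0.6, -0.1]
opening: 85.3
```

```bash
python3 -c "
from h import *
stt()"
```

```text
7.28 [519.7 -67.6 193.7] F [-0.7  0.6 -0.1] toolx 90.4 z [ 0.059  0.017 -0.998] open 85.3
```

Call:
step_arm --pt "4 0 0 0 1" --pt "0 0 0 0 1"

```text
time: 7.45
tcp_pos: [556.5, -67.6, 193.4]
tcp_rot: [0.705, 0.708, 0.026, 0.014]
contact_force: [1.4, -0.1, 1.3]
opening: 85.5
```

```bash
python3 -c "
from h import *
stt()"
```

```text
7.45 [556.5 -67.6 193.4] F [ 1.4 -0.1  1.3] toolx 90.3 z [ 0.056  0.017 -0.998] open 85.5
```

Call:
step_arm --pt "0 0 2 0 1" --pt "0 0 2 0 1" --pt "0 0 2 0 1" --pt "0 0 0 0 1"

```text
time: 7.78
tcp_pos: [554.6, -67.5, 253.5]
tcp_rot: [0.705, 0.708, 0.024, 0.012]
contact_force: [0.9, -0.5, 1.1]
opening: 85.6
```

```bash
python3 -c "
from h import *
stt()"
```

```text
7.78 [554.6 -67.5 253.5] F [ 0.9 -0.5  1.1] toolx 90.3 z [ 0.051  0.018 -0.999] open 85.6
```

Call:
step_arm --pt "0 0 -4 0 1" --pt "0 0 0 0 1"

```text
time: 7.95
tcp_pos: [555.7, -67.9, 215.1]
tcp_rot: [0.705, 0.708, 0.026, 0.014]
contact_force: [-2.1, 1.0, -1.6]
opening: 85.5
```

```bash
python3 -c "
from h import *
stt()"
```

```text
7.95 [555.7 -67.9 215.1] F [-2.1  1.  -1.6] toolx 90.3 z [ 0.057  0.017 -0.998] open 85.5
```

Call:
step_arm --pt "4 0 0 0 1" --pt "0 0 0 0 1"

```text
time: 8.12
tcp_pos: [594.0, -67.9, 214.0]
tcp_rot: [0.706, 0.708, 0.025, 0.012]
contact_force: [0.1, 0.9, 0.1]
opening: 85.2
```

Call:
step_arm --pt "-1 0 0 0 1" --pt "-1 0 0 0 1" --pt "-1 0 0 0 1" --pt "-1 0 0 0 1" --pt "0 0 0 0 1"

```text
time: 8.53
tcp_pos: [547.9, -67.6, 214.6]
tcp_rot: [0.706, 0.708, 0.024, 0.011]
contact_force: [-0.8, -0.5, -0.1]
opening: 85.6
```

```bash
python3 -c "
from h import *
print(stt()[0])"
```

```text
8.53 [547.9 -67.6 214.6] F [-0.8 -0.5 -0.1] toolx 90.2 z [ 0.049  0.018 -0.999] open 85.6
{'time': 8.5333, 'joint_pos': array([-0.15732359,  0.34958886,  1.8509642 ,  0.03275841,  0.89591171,
       -0.18073371]), 'joint_velocities': array([-0.00349854, -0.0170795 , -0.0026592 ,  0.00232089, -0.00886429,
        0.0009973 ]), 'effort': array([-1.39990592e-02, -4.80612588e+01, -2.59747857e+01,  8.78204475e-02,
       -3.93183930e-01, -3.81682639e-02]), 'tcp_pos': array([547.93013276, -67.64789326, 214.60440714]), 'tcp_rot': array([0.70562226, 0.70810939, 0.02366133, 0.01088374]), 'contact_force': array([-0.81523279, -0.48001681, -0.07674283]), 'torque': array([-0.0495107 ,  0.05272739, -0.02078459]), 'opening': 85.59655366978022}
```

Call:
step_arm --pt "4 0 0 0 1" --pt "4 0 0 0 1" --pt "0 0 0 0 1" --pt "-1 0 0 0 1" --pt "-1 0 0 0 1"

```text
time: 8.95
tcp_pos: [604.5, -67.6, 216.1]
tcp_rot: [0.706, 0.708, 0.023, 0.01]
contact_force: [0.0, 0.0, -0.1]
opening: 85.1
```

Call:
step_arm --pt "-1.5 0 0 0 1" --pt "-1.5 0 0 0 1" --pt "-1.5 0 0 0 1" --pt "-1 0 0 0 1" --pt "0 0 0 0 1"

```text
time: 9.37
tcp_pos: [534.9, -67.0, 216.1]
tcp_rot: [0.706, 0.707, 0.022, 0.008]
contact_force: [-0.6, 0.2, -0.7]
opening: 85.3
```

```bash
python3 -c "
from h import *
stt()"
```

```text
9.37 [534.9 -67.  216.1] F [-0.6  0.2 -0.7] toolx 90.1 z [ 0.042  0.019 -0.999] open 85.3
```

Call:
step_arm --pt "0 0 0 0 1" --pt "0 0 0 0 1" --pt "0 0 0 0 1"

```text
time: 9.62
tcp_pos: [532.3, -67.1, 217.1]
tcp_rot: [0.707, 0.707, 0.022, 0.008]
contact_force: [0.1, -0.8, -1.0]
opening: 85.4
```

```bash
python3 -c "
from h import *
stt()"
```

```text
9.62 [532.3 -67.1 217.1] F [ 0.1 -0.8 -1. ] toolx 90.1 z [ 0.043  0.019 -0.999] open 85.4
```

Call:
step_arm --pt "1.5 -0.2 -0.5 0 1" --pt "0 0 -0.5 0 1" --pt "0 0 -0.5 0 1" --pt "0 0 -0.5 0 1" --pt "0 0 -0.5 0 1"

```text
time: 10.03
tcp_pos: [548.6, -69.1, 191.5]
tcp_rot: [0.707, 0.707, 0.022, 0.009]
contact_force: [1.3, -0.7, 0.0]
opening: 85.3
```

```bash
python3 -c "
from h import *
stt()"
```

```text
10.03 [548.6 -69.1 191.5] F [ 1.3 -0.7  0. ] toolx 90.1 z [ 0.045  0.019 -0.999] open 85.3
```

Call:
step_arm --pt "0 0 -1 0 1" --pt "0 0 -1 0 1" --pt "0 0 -1 0 1" --pt "0 0 -1 0 1" --pt "0 0 -0.5 0 1"

```text
time: 10.45
tcp_pos: [546.7, -68.7, 140.8]
tcp_rot: [0.706, 0.707, 0.022, 0.008]
contact_force: [-0.2, 1.5, -0.5]
opening: 85.6
```

```bash
python3 -c "
from h import *
snap('scene','j');stt();a=load('scene','j')
cv2.imwrite('pics/j2.png',crop(a['pixels'][:,:,::-1],190,150,130,150,4))"
```

```text
10.5 [546.2 -68.6 140.1] F [-0.5  0.2 -1.2] toolx 90.1 z [ 0.041  0.019 -0.999] open 85.3
```

View pics/j2.png

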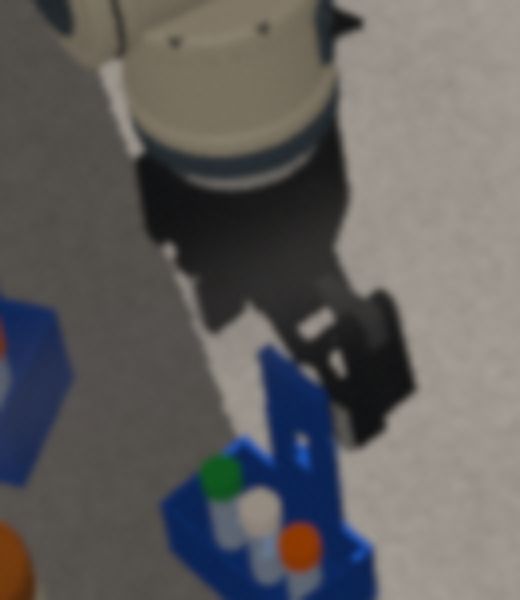

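Call:
step_arm --pt "0.3 -0.1 -0.8 0 1" --pt "0 0 -0.8 0 1" --pt "0 0 0 0 0.6" --pt "0 0 0 0 0" --pt "0 0 0 0 -0.5"

```text
time: 10.92
tcp_pos: [549.6, -69.8, 121.5]
tcp_rot: [0.707, 0.707, 0.021, 0.007]
contact_force: [-0.3, 0.0, -0.3]
opening: 52.0
```

Call:
step_arm --pt "0 0 0 0 -1" --pt "0 0 0 0 -1" --pt "0 0 0 0 -1" --pt "0 0 0 0 -1"

```text
time: 11.25
tcp_pos: [549.0, -69.7, 122.7]
tcp_rot: [0.707, 0.707, 0.021, 0.007]
contact_force: [-0.0, -0.5, -3.5]
opening: 38.9
```

```bash
python3 -c "
from h import *
snap('scene','k');stt();a=load('scene','k')
cv2.imwrite('pics/k2.png',crop(a['pixels'][:,:,::-1],190,150,130,150,4))"
```

```text
11.3 [549.  -69.6 122.6] F [-0.5 -0.1 -2.8] toolx 90.1 z [ 0.039  0.019 -0.999] open 39.3
```

View pics/k2.png

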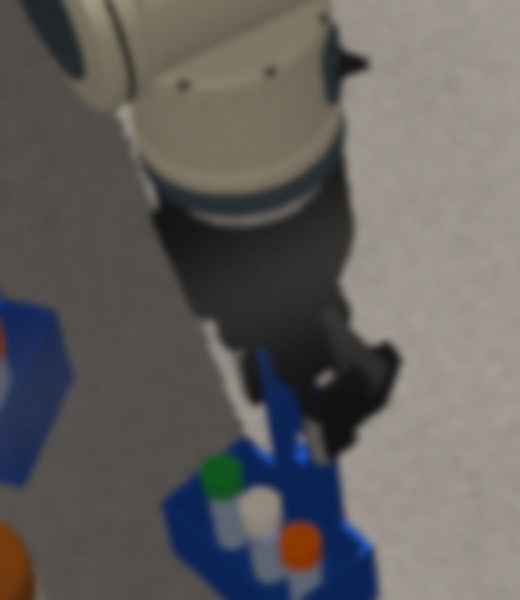

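Call:
step_arm --pt "0 0 0.5 0 -1" --pt "0 0 1.5 0 -1" --pt "0 0 2.5 0 -1" --pt "0 0 2.5 0 -1" --pt "0 0 2 0 -1"

```text
time: 11.72
tcp_pos: [544.8, -68.9, 211.1]
tcp_rot: [0.707, 0.707, 0.017, 0.002]
contact_force: [-0.1, -0.4, -2.8]
opening: 39.5
```

Call:
step_arm --pt "-0.5 1 2 -1 -1" --pt "-1 3 0 -3 -1" --pt "-1.2 4 0 -3 -1" --pt "-1.2 4 0 -3 -1" --pt "-1 3 0 0 -1"

```text
time: 12.13
tcp_pos: [500.1, 79.7, 240.7]
tcp_rot: [0.772, 0.636, 0.023, 0.011]
contact_force: [-0.1, 0.2, -3.4]
opening: 39.0
```

```bash
python3 -c "
from h import *
snap('scene','l');snap('top','l');stt();a=load('scene','l')
"
```

```text
12.23 [499.3  81.3 240.4] F [-0.4  0.1 -2.4] toolx 79.4 z [ 0.047  0.013 -0.999] open 39.1
```

View pics/l_scene.png

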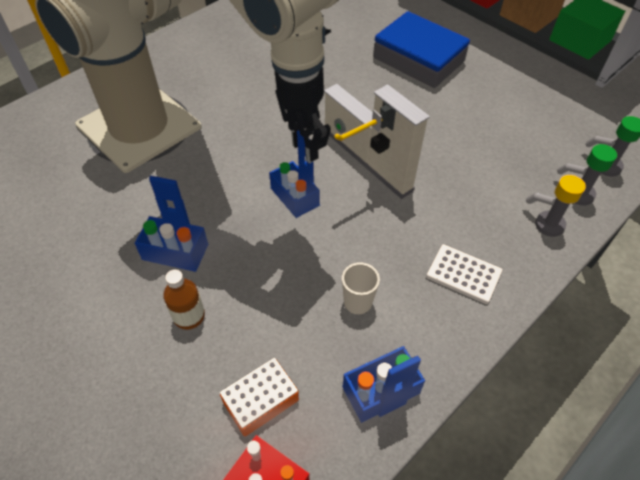

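```bash
python3 -c "
from h import *
a=load('scene','l');b=load('top','l')
cv2.imwrite('pics/l2.png',np.hstack([crop(a['pixels'][:,:,::-1],260,90,130,140,3),crop(b['pixels'][:,:,::-1],170,190,130,140,3)]))
cv2.imwrite('pics/l3.png',crop(a['pixels'][:,:,::-1],260,110,80,110,5))
"
```

```text
(no output)
```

View pics/l2.png

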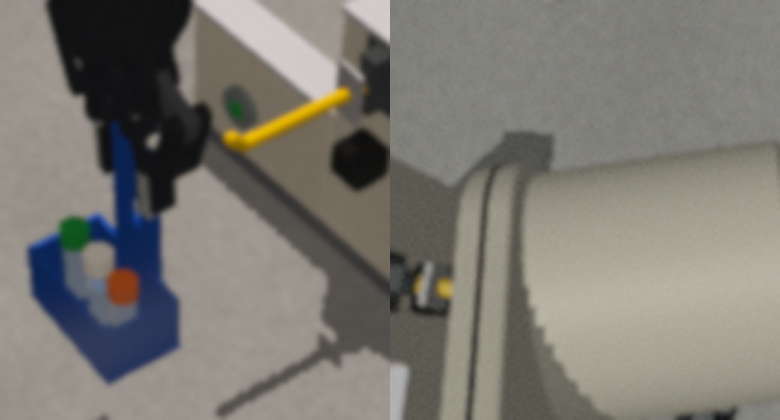

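View pics/l3.png

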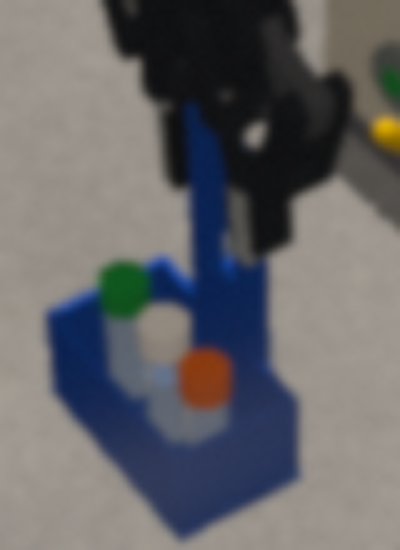

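Run:
```python
from h import *
a=load('scene','a');l=load('scene','l')
P={'Fg top':(-54,-45,45),'Fo top':(-54,45,45),'Bo top':(4,45,45),'Bg top':(4,-45,45),'Fo bot':(-54,45,0),'Fg bot':(-54,-45,0),'Bo bot':(4,45,0)}
# orange at larger x world; caddy +x = world +y -> caddy y = world -x => orange is y=-45
P={k:(v[0],-v[1],v[2]) for k,v in P.items()}
obs0={'Bg top':(157,180),'Bo top':(347,345),'Fg top':(40,275),'Fo top':(225,440),'Fo bot':(233,515),'Bo bot':(352,415),'Fg bot':(50,350)}
obs1={'Bg top':(160,262),'Fg top':(48,313),'Bo top':(298,400),'Fo bot':(180,540),'Bo bot':(298,475),'Fg bot':(53,392)}
def pose0(x,y,yaw): return Ro.from_euler('z',yaw,degrees=True).as_matrix(),np.array([x,y,0.])
from scipy.optimize import least_squares
ks=list(obs0)
O=np.array([f((225,230),6,obs0[k]) for k in ks])
def r(q):
    R,t=pose0(*q); return (np.array([proj(a,R@np.array(P[k])+t) for k in ks])-O).ravel()
s=least_squares(r,[550,-70,90]);print(s.x,s.fun.reshape(-1,2).round(1).tolist())
# full pose from l via solvePnP
ks=list(obs1);O=np.array([f((260,110),5,obs1[k]) for k in ks])
ok,rv,tv=cv2.solvePnP(np.array([P[k] for k in ks],float),O,l['mtx'],None,flags=cv2.SOLVEPNP_SQPNP)
Rc=cv2.Rodrigues(rv)[0];Rw=l['R'].T@Rc;tw=l['R'].T@(tv.ravel()-l['t']);print('pnp',tw,Ro.from_matrix(Rw).as_euler('zyx',degrees=True))
# predictions
def M(q): return Ro.from_quat(q).as_matrix()
Mg=M([.707,.707,.021,.007]);pg=np.array([549,-69.6,122.6]);st,Ml=stt();pl=st['tcp_pos']
R0,t0=pose0(550.,-70.5,90.)
D=Ml@Mg.T
def show(R,t,n):
    print(n,'origin',t.round(1),'eye',(R@[0,0,85]+t).round(1),'ypr',Ro.from_matrix(R).as_euler('zyx',degrees=True).round(1))
    for k,o in zip(ks,O): print('  ',k,(proj(l,R@np.array(P[k])+t)-o).round(1))
R2=D@R0;t2=D@(t0-pg)+pl;show(R2,t2,'H2')
F=np.column_stack([Ml[:,0],-Ml[:,1],-Ml[:,2]]);t1=pl-F[:,2]*122.6;show(F,t1,'H1')
```

```text
[553.09129512 -70.78651538  91.07135951] [[1.3, -2.4], [2.0, -1.4], [-2.6, 0.1], [-1.1, 2.4], [-0.5, 1.7], [2.3, -0.9], [-1.3, -0.0]]
pnp [468.93146116 106.44443939  64.93899937] [82.245532    1.69979248 -1.2908388 ]
12.23 [499.3  81.3 240.4] F [-0.4  0.1 -2.4] toolx 79.4 z [ 0.047  0.013 -0.999] open 39.1
H2 origin [500.7  80.4 117.8] eye [500.3  80.3 202.8] ypr [79.4 -0.3  0.1]
   Bg top [ 1.9 -4.5]
   Fg top [-2.2 -2.2]
   Bo top [ 0.7 -2.2]
   Fo bot [-1.9 -0.9]
   Bo bot [ 0.6 -1.4]
   Fg bot [-1.4 -1.9]
H1 origin [505.1  82.9 118. ] eye [501.1  81.8 202.9] ypr [79.4 -2.7  0.8]
   Bg top [ 3.6 -3.8]
   Fg top [-0.3 -1. ]
   Bo top [ 2.4 -2.8]
   Fo bot [ 0.7 -0.6]
   Bo bot [ 3.2 -1.5]
   Fg bot [ 1.2 -0.4]
```

Call:
step_arm --pt "-0.2 1.5 -0.2 0 -1" --pt "-0.2 1.5 -0.2 0 -1" --pt "-0.2 1.5 -0.2 0 -1" --pt "-0.2 1 -0.1 0 -1" --pt "0 0 0 0 -1"

```text
time: 12.65
tcp_pos: [491.0, 138.9, 234.9]
tcp_rot: [0.768, 0.64, 0.023, 0.011]
contact_force: [0.1, 0.7, -2.4]
opening: 39.2
```

Run:
```python
from h import *
snap('scene','m');snap('top','m');st,M=stt();a=load('scene','m');b=load('top','m')
cv2.imwrite('pics/m2.png',np.hstack([crop(a['pixels'][:,:,::-1],280,90,130,140,3),crop(b['pixels'][:,:,::-1],170,190,130,140,3)]))
```

```text
12.75 [491.3 137.7 235. ] F [-0.5  0.1 -2.8] toolx 79.6 z [ 0.05   0.012 -0.999] open 39.3
```

View pics/m2.png

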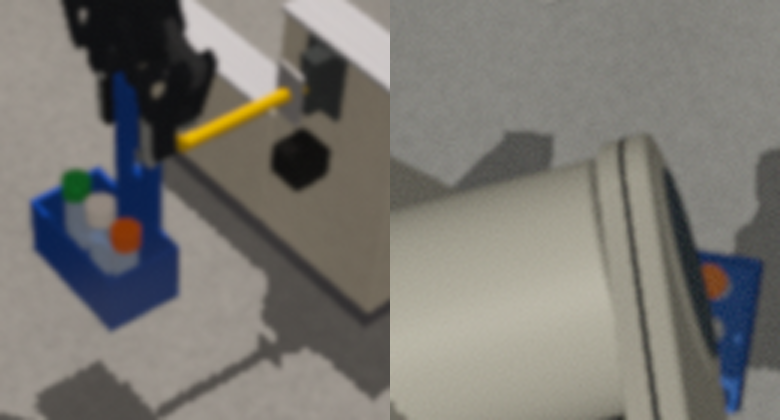

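Run:
```python
from h import *
b=load('top','m');a=load('scene','m')
p=onz(b,294,277.3,157);q=onz(b,286,326,157);print(p,q,np.linalg.norm(p-q),np.degrees(np.arctan2(*(p-q)[1::-1])))
st,Ml=stt();pl=st['tcp_pos'];Mg=Ro.from_quat([.707,.707,.021,.007]).as_matrix();pg=np.array([549,-69.6,122.6])
D=Ml@Mg.T
R=D@Ro.from_euler('z',90,degrees=True).as_matrix();t=D@(np.array([549.8,-70.3,0])-pg)+pl
print('eye',R@[0,0,85]+t,'F corners',R@[-54,-45,45]+t,R@[-54,45,45]+t, Ro.from_matrix(R).as_euler('zyx',degrees=True))
for k,X,o in (('Bg',(4,45,45),(98,170)),('Fg',(-54,45,45),(32,205)),('Fo',(-54,-45,0),(112,328)),('Bo',(4,-45,45),(180,247)),('Bob',(4,-45,0),(180,297))):
    print(k,proj(a,R@np.array(X)+t)-f((280,90),3,o))
# visible bar in scene
```

```text
[524.95235668  76.68761862 157.        ] [441.66330837  90.34366326 157.        ] 84.40114409455217 -9.311348516471618
12.75 [491.3 137.7 235. ] F [-0.5  0.1 -2.8] toolx 79.6 z [ 0.05   0.012 -0.999] open 39.3
eye [492.22691216 136.87792696 197.36592227] F corners [527.01364854  75.61787467 157.64075436] [438.50652884  91.92718376 156.93634025] [ 7.95594947e+01 -4.56145114e-01  7.96351391e-04]
Bg [-0.23206735 -3.54982106]
Fg [-3.51971732 -3.24837858]
Fo [-3.98220826  0.85868256]
Bo [-1.03680814 -0.97729359]
Bob [-1.64702611 -1.63911177]
```

Call:
step_arm --pt "0.1 0.7 -0.1 0 -1" --pt "0.1 0.7 0 0 -1" --pt "0.1 0.4 0 0 -1"

```text
time: 13.0
tcp_pos: [495.0, 154.4, 234.1]
tcp_rot: [0.769, 0.638, 0.023, 0.012]
contact_force: [0.2, -0.6, -3.2]
opening: 39.1
```

Call:
step_arm --pt "0.1 0.5 0 0 -1" --pt "0.1 0.5 0 0 -1"

```text
time: 13.17
tcp_pos: [497.5, 164.9, 234.1]
tcp_rot: [0.77, 0.638, 0.023, 0.012]
contact_force: [0.3, -0.5, -2.1]
opening: 39.3
```

Run:
```python
from h import *
st,M=stt()
```

```text
13.17 [497.5 164.9 234.1] F [ 0.3 -0.5 -2.1] toolx 79.4 z [ 0.051  0.011 -0.999] open 39.3
```

Call:
step_arm --pt "-0.1 0.4 0 0 -1" --pt "0 0.4 0 0 -1"

```text
time: 13.33
tcp_pos: [496.9, 173.9, 234.1]
tcp_rot: [0.77, 0.638, 0.023, 0.012]
contact_force: [-0.2, 0.5, -3.6]
opening: 39.0
```

Run:
```python
from h import *
snap('scene','n');st,M=stt();a=load('scene','n')
cv2.imwrite('pics/n2.png',crop(a['pixels'][:,:,::-1],290,80,110,120,5))
```

```text
13.38 [497.1 174.5 234.2] F [ 0.8  0.  -1.7] toolx 79.4 z [ 0.051  0.012 -0.999] open 38.9
```

View pics/n2.png

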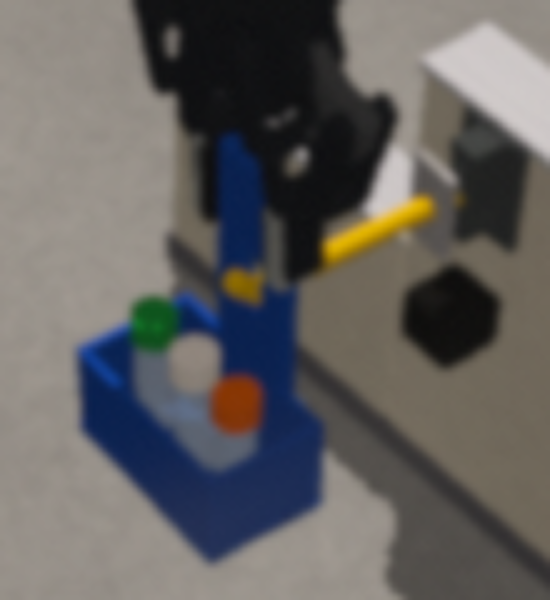

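Call:
step_arm --pt "0.1 0.8 0 0 -1" --pt "0.1 0.8 0 0 -1" --pt "0.2 0.8 0 0 -1"

```text
time: 13.63
tcp_pos: [500.8, 199.6, 234.1]
tcp_rot: [0.77, 0.638, 0.023, 0.012]
contact_force: [0.1, -0.1, -2.9]
opening: 39.4
```

Run:
```python
from h import *
st,M=stt()
```

```text
13.63 [500.8 199.6 234.1] F [ 0.1 -0.1 -2.9] toolx 79.3 z [ 0.051  0.012 -0.999] open 39.4
```

Call:
step_arm --pt "0.1 0.8 0 0 -1" --pt "0.1 0.8 0 0 -1" --pt "0.2 0.8 0 0 -1"

```text
time: 13.88
tcp_pos: [505.3, 226.8, 234.2]
tcp_rot: [0.77, 0.638, 0.023, 0.012]
contact_force: [-0.6, 0.9, -2.8]
opening: 39.0
```

Call:
step_arm --pt "0.1 0.8 0 0 -1" --pt "0.1 0.6 0 0 -1" --pt "0 0 0 0 -1"

```text
time: 14.13
tcp_pos: [508.1, 244.6, 234.2]
tcp_rot: [0.769, 0.639, 0.024, 0.012]
contact_force: [-0.7, 0.1, -3.1]
opening: 39.0
```

Run:
```python
from h import *
snap('scene','o');snap('top','o');st,M=stt();a=load('scene','o');b=load('top','o')
cv2.imwrite('pics/o2.png',np.hstack([crop(a['pixels'][:,:,::-1],310,60,130,140,3),crop(b['pixels'][:,:,::-1],150,190,130,140,3)]))
```

```text
14.23 [507.7 243.5 234. ] F [-0.1 -0.1 -3.6] toolx 79.4 z [ 0.051  0.012 -0.999] open 39.1
```

View pics/o2.png

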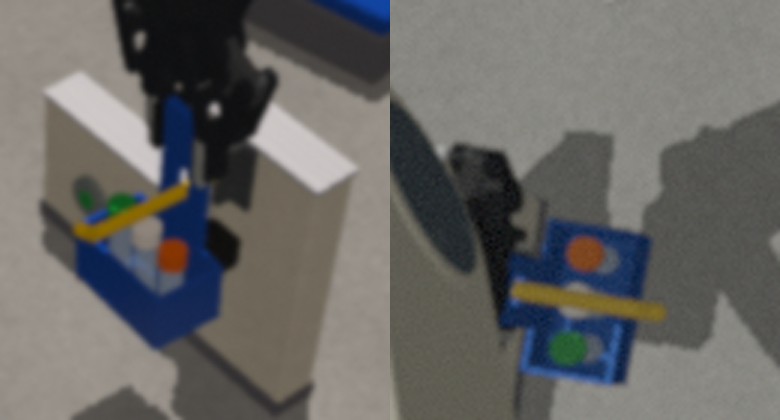

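Call:
step_arm --pt "0 0 -0.4 0 -1" --pt "0 0 -0.3 0 -1" --pt "0 0 -0.2 0 -1"

```text
time: 14.48
tcp_pos: [507.6, 242.7, 224.6]
tcp_rot: [0.769, 0.638, 0.023, 0.012]
contact_force: [-0.4, -1.0, -2.8]
opening: 39.2
```

Call:
step_arm --pt "0 0 -0.1 0 -1" --pt "0 0 -0.1 0 -1"

```text
time: 14.65
tcp_pos: [507.2, 241.8, 221.7]
tcp_rot: [0.77, 0.638, 0.023, 0.012]
contact_force: [1.0, 0.1, -4.1]
opening: 38.9
```

Call:
step_arm --pt "0 0 -0.1 0 -1" --pt "0 0 -0.1 0 -1"

```text
time: 14.82
tcp_pos: [507.1, 241.4, 219.3]
tcp_rot: [0.77, 0.638, 0.023, 0.012]
contact_force: [-0.2, 0.7, -2.6]
opening: 39.1
```

Call:
step_arm --pt "0 0 -0.1 0 -1" --pt "0 0 0 0 -1"

```text
time: 14.98
tcp_pos: [507.2, 241.4, 219.0]
tcp_rot: [0.77, 0.638, 0.023, 0.012]
contact_force: [-2.4, -0.8, 1.1]
opening: 38.9
```

Call:
step_arm --pt "0.1 0.4 0 0 -1" --pt "0.1 0.3 0 0 -1"

```text
time: 15.15
tcp_pos: [509.4, 248.3, 219.3]
tcp_rot: [0.77, 0.637, 0.023, 0.012]
contact_force: [0.4, 0.6, -2.6]
opening: 39.5
```

Call:
step_arm --pt "0 0.2 0 0 -1"

```text
time: 15.23
tcp_pos: [509.7, 250.7, 219.4]
tcp_rot: [0.77, 0.637, 0.023, 0.012]
contact_force: [0.2, -2.5, -3.5]
opening: 39.3
```

Call:
step_arm --pt "0 0.2 0 0 -1"

```text
time: 15.32
tcp_pos: [509.7, 251.3, 219.3]
tcp_rot: [0.77, 0.638, 0.022, 0.013]
contact_force: [0.0, -19.7, 7.1]
opening: 38.9
```

Call:
step_arm --pt "0 0 0 0 -1"

```text
time: 15.4
tcp_pos: [509.8, 250.7, 219.3]
tcp_rot: [0.769, 0.638, 0.021, 0.014]
contact_force: [-0.8, 0.7, -2.2]
opening: 38.6
```

Call:
step_arm --pt "0 0 -0.1 0 -1"

```text
time: 15.48
tcp_pos: [509.8, 250.7, 218.7]
tcp_rot: [0.769, 0.638, 0.021, 0.014]
contact_force: [-4.7, -2.8, 11.8]
opening: 39.2
```

Call:
step_arm --pt "0 0.1 0 0 -1"

```text
time: 15.57
tcp_pos: [509.8, 251.1, 219.0]
tcp_rot: [0.769, 0.638, 0.02, 0.015]
contact_force: [-1.3, -10.6, 1.4]
opening: 39.6
```

Call:
step_arm --pt "0 0.1 0 0 -1"

```text
time: 15.65
tcp_pos: [509.8, 251.1, 219.1]
tcp_rot: [0.769, 0.639, 0.019, 0.016]
contact_force: [0.9, -8.4, 0.5]
opening: 39.1
```

Call:
step_arm --pt "0 0.1 0 0 -1" --pt "0 0.1 0 0 -1"

```text
time: 15.82
tcp_pos: [509.7, 251.1, 219.1]
tcp_rot: [0.769, 0.639, 0.018, 0.017]
contact_force: [0.6, -7.0, 1.3]
opening: 39.4
```

Run:
```python
from h import *
snap('scene','p');snap('top','p');st,M=stt();a=load('scene','p');b=load('top','p')
cv2.imwrite('pics/p2.png',np.hstack([crop(a['pixels'][:,:,::-1],310,60,130,140,3),crop(b['pixels'][:,:,::-1],150,190,130,140,3)]))
```

```text
15.92 [509.8 251.1 219.1] F [-0.2 -6.9  2.4] toolx 79.4 z [ 0.049 -0.003 -0.999] open 39.1
```

View pics/p2.png

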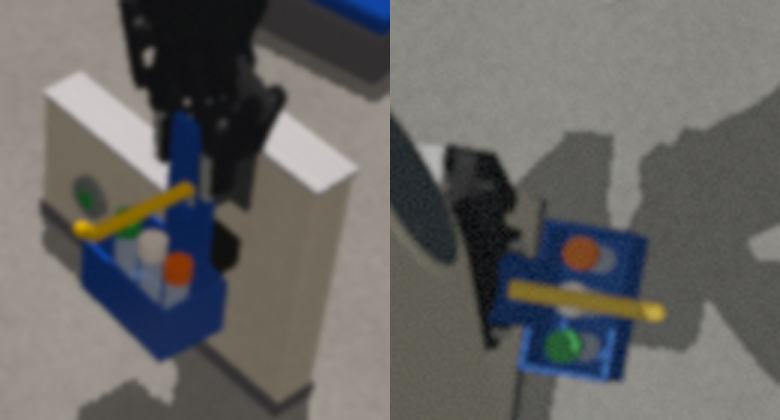

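Call:
step_arm --pt "0 0 0 0 -1" --pt "0 0 0 0 0.1" --pt "0 0 0 0 0.3" --pt "0 0 0 0 0.5" --pt "0 0 0 0 0.5"

```text
time: 16.33
tcp_pos: [510.8, 252.4, 219.6]
tcp_rot: [0.769, 0.639, 0.02, 0.017]
contact_force: [-0.1, 0.4, 0.3]
opening: 64.1
```

Run:
```python
from h import *
snap('scene','q');snap('top','q');st,M=stt();a=load('scene','q');b=load('top','q')
cv2.imwrite('pics/q2.png',np.hstack([crop(a['pixels'][:,:,::-1],310,60,130,140,3),crop(b['pixels'][:,:,::-1],150,190,130,140,3)]))
```

```text
16.43 [510.8 252.3 219.6] F [-0.2 -0.   0. ] toolx 79.4 z [ 0.052 -0.002 -0.999] open 64.4
```

View pics/q2.png

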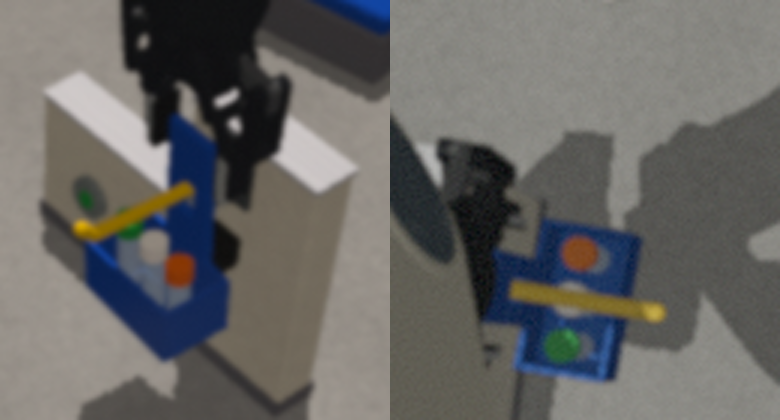

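Call:
step_arm --pt "0 0 1 0 0.6" --pt "0 0 2 0 0.8" --pt "0 0 3 0 1" --pt "0 0 3 0 1" --pt "0 0 3 0 1"

```text
time: 16.85
tcp_pos: [506.2, 250.7, 338.7]
tcp_rot: [0.769, 0.639, 0.012, 0.015]
contact_force: [-0.1, 0.7, -0.7]
opening: 85.0
```

Call:
step_arm --pt "-3 0 1 0 1" --pt "-4 0 0 0 1" --pt "-4 0 0 0 1" --pt "-4 0 0 0 1" --pt "0 0 0 0 1"

```text
time: 17.27
tcp_pos: [356.1, 251.6, 361.6]
tcp_rot: [0.77, 0.637, 0.022, 0.017]
contact_force: [-0.1, 0.1, -0.1]
opening: 85.8
```

Run:
```python
from h import *
snap('scene','r');snap('top','r');st,M=stt();a=load('scene','r');b=load('top','r')
cv2.imwrite('pics/r2.png',np.hstack([crop(a['pixels'][:,:,::-1],310,60,130,140,3),crop(b['pixels'][:,:,::-1],130,210,130,140,3)]))
```

```text
17.37 [360.7 252.8 362.5] F [0.1 0.3 0.2] toolx 79.3 z [ 0.06   0.004 -0.998] open 85.4
```

View pics/r2.png

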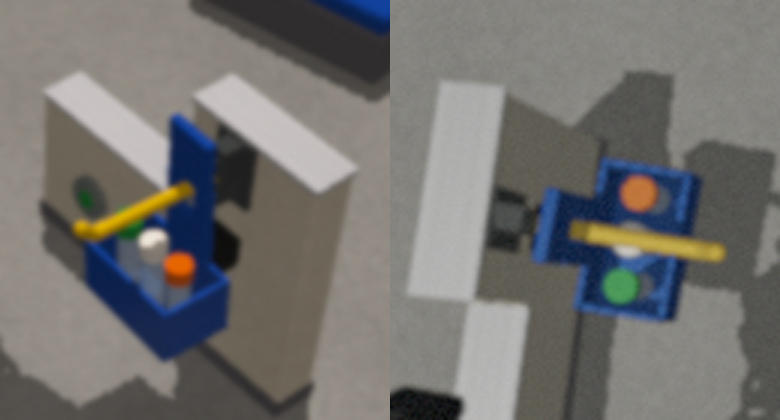

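View pics/r_top.png

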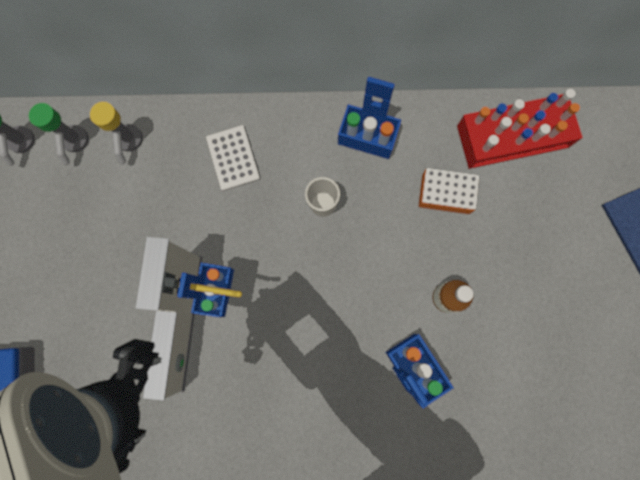

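Run:
```python
from h import *
b=load('top','r');a=load('scene','r')
hsv=cv2.cvtColor(b['pixels'],cv2.COLOR_RGB2HSV);m=cv2.inRange(hsv,(18,120,90),(32,255,255))
W=[];X=[]
for x in range(186,246):
    y=np.nonzero(m[275:310,x])[0]+275
    if len(y)>2: X.append(x);W.append(onz(b,x,y.mean(),190)[:2])
print(X[0],X[-1],W[0])
W2=np.array([w for x,w in zip(X,W) if 190<x<230],np.float32)
vx,vy,x0,y0=cv2.fitLine(W2,cv2.DIST_L2,0,.01,.01).ravel();print('dir',np.degrees(np.arctan2(vy,vx)),x0+vx/vy*(190-y0))
print('bar out of plate, top',onz(b,191,286.7,190),'scene',onz(a,310+190/3,60+190/3,190))
# plate top edge
tl=tri(a,(310+173/3,60+118/3),b,(130+(548-390)/3,210+262/3));tr=tri(a,(310+214/3,60+152/3),b,(130+(556-390)/3,210+192/3));print(tl,tr)
p,q=tl[0],tr[0];print(np.degrees(np.arctan2(*(q-p)[1::-1])),np.linalg.norm(p-q))
```

```text
191 241 [508.05826475 247.10675181]
dir 80.264 499.15344
bar out of plate, top [507.72376979 247.0941235  190.        ] scene [516.23377931 246.98224406 190.        ]
(array([489.70082719, 251.17390418, 228.88245925]), np.float64(5.922971247296511)) (array([527.02162881, 249.01244109, 226.08826692]), np.float64(5.430478363852451))
-3.3146266706816054 37.48762018248575
```

Run:
```python
from h import *
stt();print(manip.hand_in())
```

```text
17.37 [360.7 252.8 362.5] F [0.1 0.3 0.2] toolx 79.3 z [ 0.06   0.004 -0.998] open 85.4
the job is handed in; nothing more can be done
None
```

The caddy is hanging on the hook and the job is handed in at 17.4 s of robot time.

- **Hook:** I swung it out with the shut fingers and felt the stop at about 260° in world yaw. I pressed near the bar's end at 11–13 N for about 0.4 s. Its measured direction was unchanged after hanging, to within 0.4°.
- **Caddy:** Three blue caddies were on the bench, and I used the one measuring 90 x 53 mm. I gripped it by the plate's edges, passed the hole over the tip with no contact force, and lowered it onto the bar. I then pushed it back against the collar and let go.

Last checks:
- **Position:** The bar leaves the plate about 27 mm from the hinge axis, where 26 mm is expected, so the plate appears to be at the collar. The tray faces outward.
- **Robot clear:** The contact force read zero after release, and the gripper is well away.
- **Bystanders:** The bottle, beaker and tip box look unmoved in the top picture.

What disagreed or went less well:
- **First push:** My first touch on the collar peaked at about 20 N for one reading, or about 22 N on the hook with the vertical load. That is above the 6–12 N wanted but under the 30 N limit. I eased off and pushed again at a steady 7–10 N.
- **Measurements:** Heights from the two cameras came out about 4–5 mm low, and the two views differed by up to 6 mm in x for most points (about 8.5 mm in the last check), so I averaged them.
- **Gripper tilt:** The gripper drifted to about 3° of tilt while moving. This did not affect the hanging.

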